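# Open the code-wheel lock box and put its drawer on the scale

### The arm

A 7-joint arm with a two-finger parallel gripper is mounted at the origin on a cart in front of the work surface, level with it; the furniture and walls round the work are solid. World frame = base frame: x ahead of the robot, y to its left, z up, the work surface at z = 0. Lengths are in m, angles in rad, forces in N, time in s.
With the tool pointing down it reaches from about 0.35 to 0.9 m from the base axis. Payload 7.2 kg.
Tool frame: the origin (TCP) lies between the finger pads; the fingertips stand 14 mm ahead of it and the grasp point (between the pads) lies 5 mm behind it; z points along the fingers, x is the direction in which the jaws open and shut, and the axes are right-handed (so a half turn about z gives the same grasp; the last joint's range is limited). The gripper opens to 88 mm and grips with 3 to 60 N. Pads are 20 mm wide; open, the fingers measure 115 mm over their backs; the gripper's body (75 mm by 178 mm) begins 61 mm behind the grasp point.
Start: joints at [1.113, 0.411, -0.013, 1.596, 0.006, 1.134, -0.082], TCP at [0.237, -0.578, 0.237] pointing down, gripper open.
Joint ranges: [-2.95, 2.95], [-0.29, 1.99], [-1.47, 1.44], [0.14, 2.54], [-1.03, 4.17], [0.13, 1.85], [-2.86, 2.86]. Speed limits (rad/s): [2.39, 2.39, 3.01, 3.01, 3.14, 3.14, 3.14].

### API

Orientations are given as a unit quaternion [x, y, z, w].
In Python, from bench import manip gives the robot as it stands.
- The arm moves only by the shell command python3 -m jog 'ROWS' [FORCE]. ROWS is JSON, one flat list of numbers, 7 for each row, row after row: the shift along the tool's x, y, z in m, then the turn, a rotation vector about the tool's x, y, z in rad, then the finger opening in m, from 0 to 0.0878. In form: [dx, dy, dz, wx, wy, wz, jaw, dx, dy, dz, wx, wy, wz, jaw, ...]. A call has 1 to 5 rows; each row shifts and turns the commanded pose from where the row before left it, along the tool's axes as they then stand; what a row does not reach is not made up. A row lasts 1/10 s, in which the tool goes at most 50 mm and 8.59 degrees, less where a joint would pass 70% of its speed; a pose out of reach is approached as far as the arm can. A call is refused whole if a number of a shift passes 0.05 or a number of a turn 0.15, either way. A call with a gripper value outside its range is refused whole. The fingers move at their own pace and stop on an object; FORCE is the grip in N (left out, the last holds). Time passes only in rows, so rows that do not move let the fingers close. It gives the time, the measured TCP pose, the force and the opening at its end, in the units of the state.
- manip.sense(): the state, without advancing time (a new reading comes with each control period).
- manip.get_image(name): name is "scene" or "top"; returns a dict with "pixels" (480x640x3 uint8, blue, green, red), "fx", "fy", "cx", "cy" (pixels), "xyz" and "orientation" of the camera in the world. Camera axes: x right, y down, z forward; pixel columns grow to the right and rows downward; lengths in m; the calibration is good to about 2 mm. A picture is of the moment at which its call begins. There is no depth.
- manip.sign_off(): hands the job in, once; it reports no verdict.
The state is a dict: "t": time; "q": joint angles; "joint_velocities": joint speeds; "tau": joint torques, N m; "position": TCP position; "orientation": TCP orientation; "force": force on the tool from outside, world axes, zero at the start; "moment": the same for the moment, N m; "gripper_width": opening from 0.0 (shut) to 1.0 (fully open).
Only numpy, scipy, OpenCV 4.12 (cv2) and the standard library are available. Lean on these libraries where they do the work, as an engineer would, in place of code of your own. Each camera call takes 0.05 s, during which the arm holds its last target. There are 200 camera calls.

### The job

Open the small lock box and get its drawer ready for weighing: roll the ribbed code wheel up, rib by rib, until the facet with the single big dot is on top. Then draw the drawer right out of its sleeve by the knob, let it rest on the landing board, take it again by its body and set it gently, level and centred, on the round pan of the scale. Never lift the drawer by the knob, keep it level, and leave the tape roll and the book where they are.

Things in the scene. Friction and masses are not known exactly. Their poses are not given: they have to be found in the camera images.
- lock_box: Fixed lock box lying crosswise before the robot: wooden board (292x104x10 mm) with a grey sheet-steel sleeve on its rear half (132 long, 71 wide, roof 60 mm above the worktop). Origin: on the worktop under the sleeve's open front edge. +x runs into the sleeve (roughly the robot's left), the drawer comes out to -x; +y points roughly to the robot; z up.
- board_rest (a point): Top of the bare landing board, 10 mm above the worktop, 66 mm out from the sleeve's front; axes as lock_box. The bare board is 104 mm wide without side walls and reaches 150 mm out from the sleeve's front.
- wheel_axis (a point): Middle of the code wheel on its axis (axis along lock_box x), 78 mm above the worktop, fixed to the box; axes as lock_box. Wheel: aluminium, 24 mm wide, 8 flat facets 28 mm from the axis with 0 to 7 dots, between them 8 ribs 5 mm thick out to 36 mm. It sticks out of the roof; bearing cheeks beside it (from 16 mm off its middle) and their pointer end 25 mm above the axis.
- code_wheel (a joint): Wheel angle, rad: 0 = single big dot on top; grows as the wheel is rolled up (top moves away from the robot, to lock_box -y). A spring pawl clicks it into every multiple of pi/4, ribs then pi/8 either side of the top; a rib takes 3 to 6 N. No end stops. It starts 2 to 4 clicks below 0. The drawer is locked unless the single dot is on top (within 0.12): then a notch below lets its catch pass.
- one_dot (a point): Centre of the facet with the single dot (10 mm across), on the wheel's surface; z axis radially outwards (straight up when the wheel is set), x along the wheel's axis. The facet opposite is missing: a notch.
- drawer_mid (a point): Centre, half-way up, of the loose drawer, knob and front plate not counted: 120 long (x), 62 wide (y), 30 mm high, open grey steel full of white paper packets, 0.27 to 0.45 kg; x axis to its rear, along lock_box x. Front plate (-x end) 70 wide, 46 high, 5 mm thick; catch lug at the rear 14 mm above the rim. It slides on the board, 1.5 mm play each side; 120 mm of travel to -x brings it wholly out.
- pull: Round steel knob on the drawer's front plate, axis level along x. Origin on the plate's face at the knob's axis, 25 mm above the drawer's underside; the knob stands 29 mm out to -x, its 22 mm thick head from 13 to 29 mm out.
- counting_scale: Fixed counting scale, 264 (x) by 224 mm (y), body 56 mm high, keys at the -x side; origin under its middle on the worktop. It carries the pan.
- pan_top (a point): Centre of the top of the scale's round steel pan, 119 mm across, fixed on the scale; z up.
- tape: Bystander: roll of tan tape lying flat, 96 mm across, 48 mm high; origin under its centre.
- book: Bystander: dark green notebook, 148 by 110 mm, 16 mm high; origin under its centre.

How it is judged:
By the outcome, as a careful person would: the job done as asked, in the order asked, and still so for the second after the job is handed in, with the robot touching nothing.
It also fails if it takes over 64 s, if anything falls off the work surface, if the arm or the gripper's body presses on something with over 40 N, if the wrist force passes 120 N, or if a joint passes its speed limit or range.

## Working session

There is one attempt and no reset: what is moved stays moved. The work goes in short steps, Python scripts to look and compute and a shell command to move; the robot and the scene stay as the last step left them, time stands still between calls to the robot, and variables do not carry over. Pictures are saved under pics/ and viewed, about 8 in all and at most 12, crops included, and the job is handed in when it is done.

```bash
ls; mkdir -p pics; cat > h.py <<'E'
import numpy as np, cv2
from scipy.spatial.transform import Rotation as R
from bench import manip
def cam(n):
    d=manip.get_image(n); d['R']=R.from_quat(d['orientation']).as_matrix(); d['o']=np.array(d['xyz']); return d
def ray(d,u,v):
    r=d['R']@np.array([(u-d['cx'])/d['fx'],(v-d['cy'])/d['fy'],1]); return r/np.linalg.norm(r)
def onz(d,u,v,z):
    r=ray(d,u,v); return d['o']+r*(z-d['o'][2])/r[2]
def proj(d,p):
    c=d['R'].T@(np.array(p)-d['o']); return np.array([d['fx']*c[0]/c[2]+d['cx'],d['fy']*c[1]/c[2]+d['cy']])
def tri(d1,p1,d2,p2):
    r1,r2=ray(d1,*p1),ray(d2,*p2); A=np.stack([r1,-r2],1); s=np.linalg.lstsq(A,d2['o']-d1['o'],rcond=None)[0]
    a,b=d1['o']+s[0]*r1,d2['o']+s[1]*r2; return (a+b)/2,np.linalg.norm(a-b)
E
python3 - <<'E'
from h import *
for n in('scene','top'):
    d=cam(n); cv2.imwrite(f'pics/{n}0.png',d['pixels']); print(n,d['fx'],d['cx'],d['cy'],d['o'],d['R'].round(3).tolist())
s=manip.sense(); print(s['position'],s['orientation'],s['force'],s['t'])
E
```

```text
pics
scene 555.7770133969567 324.81747101545125 229.06149473724568 [ 0.33189742 -0.60115131  0.98420617] [[0.974, -0.178, 0.143], [-0.229, -0.774, 0.591], [0.005, -0.608, -0.794]]
top 582.1931891659464 324.1961145929982 231.86763015453877 [0.44472812 0.06563749 1.33339711] [[0.015, -0.999, 0.051], [-1.0, -0.015, 0.008], [-0.007, -0.051, -0.999]]
[ 0.2373268  -0.57776808  0.23594939] [ 8.30661259e-01 -5.56777738e-01 -5.58471188e-04 -3.33681126e-04] [-0.45212046 -0.46069248  0.44145493] 0.1
```

View pics/scene0.png

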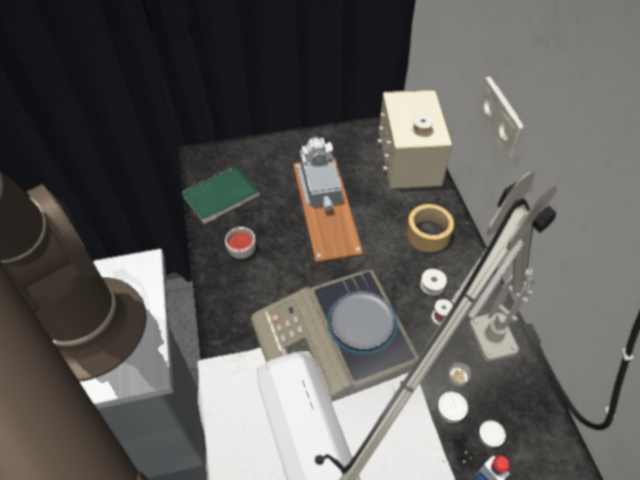

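View pics/top0.png

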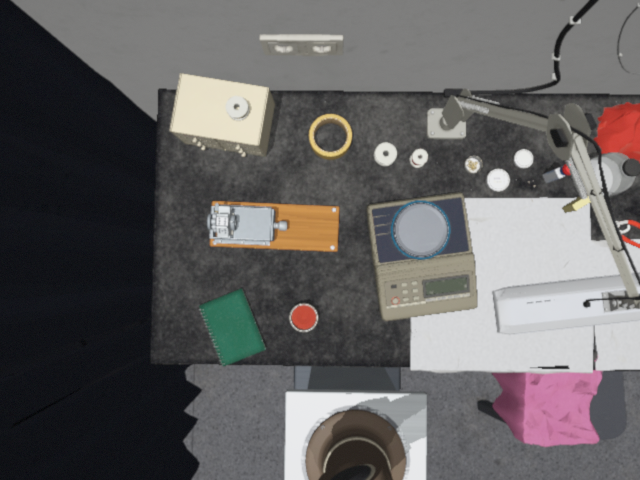

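The scene view shows the board with the sleeve at about (325,200), the pan at (362,320), and the book, tape and a bowl clear of the path. In the top view the board spans u 210–339 and v 203–250. The wheel is near (222,223), the knob at (281,225) and the pan at (420,228). Next I'll measure these.

```bash
cat > m.py <<'E'
from h import *
d=cam('top'); im=d['pixels']; hsv=cv2.cvtColor(im,cv2.COLOR_BGR2HSV)
def big(m):
    c,_=cv2.findContours(m,cv2.RETR_EXTERNAL,cv2.CHAIN_APPROX_NONE); return max(c,key=cv2.contourArea)
m=cv2.inRange(hsv,(5,120,60),(18,255,255)); m[:, :200]=0; m[:,345:]=0; m[:195]=0; m[260:]=0
pts=np.column_stack(np.nonzero(m)[::-1]); P=np.array([onz(d,u,v,.010)[:2] for u,v in pts])
r=cv2.minAreaRect(P.astype(np.float32)); print('board',r, cv2.boxPoints(r).round(4).tolist())
# pan: blue ring
m=cv2.inRange(hsv,(95,110,60),(112,255,255)); m[:190]=0;m[270:]=0;m[:,:375]=0;m[:,:385]=0;m[:,460:]=0
pts=np.column_stack(np.nonzero(m)[::-1]); (e)=cv2.minEnclosingCircle(pts.astype(np.float32)); print('ring',e,len(pts)); 
el=cv2.fitEllipse(big(m)); print(el)
for z in(.056,.07,.08): print(z,onz(d,*e[0],z))
s=cam('scene')
cv2.imwrite('pics/c1.png',np.hstack([cv2.resize(im[190:265,195:295],None,fx=4,fy=5.6,interpolation=cv2.INTER_CUBIC),cv2.resize(s['pixels'][125:225,285:385],(400,420),interpolation=cv2.INTER_CUBIC)]))
E
python3 m.py
```

```text
board ((0.523980438709259, 0.18971335887908936), (0.29091352224349976, 0.10477004945278168), 88.30338287353516) [[0.4672999978065491, 0.045899998396635056], [0.5720000267028809, 0.04280000180006027], [0.5806000232696533, 0.3336000144481659], [0.47589999437332153, 0.3366999924182892]]
ring ((420.2080078125, 229.69293212890625), 29.881311416625977) 305
((420.18719482421875, 229.4992218017578), (57.540306091308594, 58.966156005859375), 89.78243255615234)
0.056 [ 0.51734826 -0.13484468  0.056     ]
0.07 [ 0.51655236 -0.13264744  0.07      ]
0.08 [ 0.51598386 -0.13107798  0.08      ]
```

View pics/c1.png

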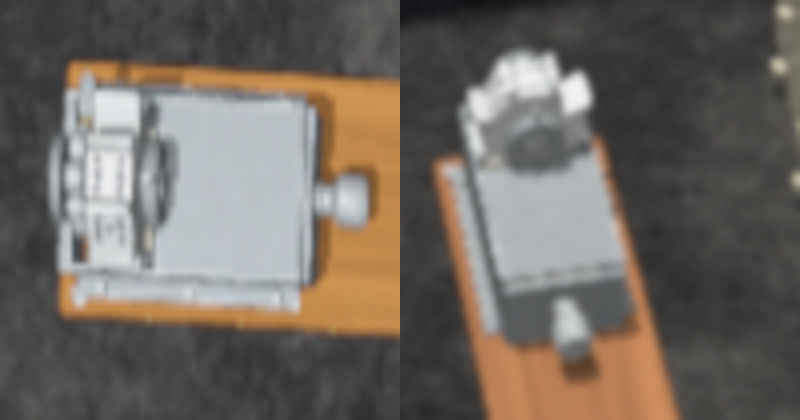

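The crops show the wheel's top facet at about (222,221) in the top image and the knob head at about (283,226). The facet now on top has many dots. I'll place the sleeve, knob, wheel and pan height by ray casting.

```bash
cat > m2.py <<'E'
from h import *
d=cam('top'); s=cam('scene')
ex=np.array([.0296,.9996,0]); ey=np.array([-.9996,.0296,0]); o=np.array([.5240,.1897,0])+.004*ex
L=lambda p:np.array([(p-o)@ex,(p-o)@ey,p[2]]).round(4)
t=lambda x,y:(195+x/4-.4,190+y/5.6-.4); c=lambda x,y:(285+x/4-.4,125+y/4.2-.4)
print('o',o)
for n,x,y,z in(('roof far',240,93,.06),('roof near',240,280,.06),('roof front',312,190,.06),('knob',352,200,.035),('facet',108,173,.106)): print(n,L(onz(d,*t(x,y),z)))
p,e=tri(d,t(355,200),s,c(572,340)); print('knob tri',L(p),e)
p,e=tri(d,t(303,92),s,c(632,265)); print('front far roof tri',L(p),e)
hsv=cv2.cvtColor(s['pixels'],cv2.COLOR_BGR2HSV)
m=cv2.inRange(hsv,(92,100,50),(115,255,255)); m[:280]=0;m[370:]=0;m[:,:315]=0;m[:,405:]=0
pts=np.column_stack(np.nonzero(m)[::-1]).astype(np.float32); el=cv2.fitEllipse(cv2.convexHull(pts)); print(el,len(pts))
print('pan tri',tri(d,(420.2,229.6),s,el[0]))
# grey pan itself
for nm,q,box in(('top',d,(375,190,470,270)),('scene',s,(310,275,420,375))):
    h=cv2.cvtColor(q['pixels'],cv2.COLOR_BGR2HSV); x0,y0,x1,y1=box
    mm=cv2.inRange(h,(0,0,95),(180,60,255)); k=np.zeros_like(mm); k[y0:y1,x0:x1]=mm[y0:y1,x0:x1]
    cs,_=cv2.findContours(k,cv2.RETR_EXTERNAL,cv2.CHAIN_APPROX_NONE)
    for cc in sorted(cs,key=cv2.contourArea)[-2:]:
        if len(cc)>20: print(nm,cv2.contourArea(cc),cv2.fitEllipse(cc))
E
python3 m2.py
```

```text
o [0.5241184 0.1936984 0.       ]
roof far [ 0.0369 -0.0383  0.06  ]
roof near [0.0332 0.035  0.06  ]
roof front [-0.0045 -0.002   0.06  ]
knob [-0.0245 -0.0005  0.035 ]
facet [ 0.0992 -0.0009  0.106 ]
knob tri [-0.0806 -0.0917  0.1112] 0.2141881341798496
front far roof tri [-0.0538 -0.1296  0.1276] 0.21475192854245015
((362.0102233886719, 322.1010437011719), (62.133583068847656, 68.07405090332031), 100.65521240234375) 170
pan tri (array([ 0.51792116, -0.13572357,  0.05034758]), np.float64(9.53333581123197e-05))
top 1620.5 ((423.5630187988281, 232.8627471923828), (77.88938903808594, 106.67726135253906), 82.95005798339844)
top 2275.0 ((420.40887451171875, 229.49888610839844), (53.643272399902344, 54.06538772583008), 112.6114501953125)
scene 1912.5 ((334.2693176269531, 324.3201599121094), (54.80958938598633, 104.61380767822266), 8.118646621704102)
scene 2940.5 ((363.0889587402344, 316.56414794921875), (60.59959411621094, 68.36080169677734), 21.018203735351562)
```

```bash
python3 - <<'E'
from h import *
d=cam('top'); s=cam('scene')
for n,a,b in(('head near corner',(497,292),(268,362)),('head other corner',(503,330),(262,385)),('lamp elbow',(560,132),(520,205)),('pole end',(590,302),(320,460)),('pan',(420.4,229.5),(363.1,316.6)),('knob',(282.6,225.3),(327.5,205.5)),('bowl',(304,318),(240,243))): print(n,*tri(d,a,s,b))
# where would pan of z=.07 centre be
print(onz(d,420.4,229.5,.07),onz(s,363.1,316.6,.07))
cv2.imwrite('pics/r.png',cv2.resize(d['pixels'][90:380,330:640],None,fx=2,fy=2))
q=R.from_quat(manip.sense()['orientation']).as_matrix();print(q.round(3))
E
```

```text
head near corner [ 0.36205256 -0.25413874  0.21949492] 0.05896819452573477
head other corner [ 0.3176347  -0.27436654  0.19550533] 0.0007945115659500271
lamp elbow [ 0.63588452 -0.26295124  0.50862974] 0.0037090289717305433
pole end [ 0.37580951 -0.41355048  0.25985942] 0.0040510015476132
pan [ 0.51830288 -0.13368991  0.06778691] 0.0024518452552948354
knob [0.52403416 0.16923406 0.03398766] 0.0001154448235537266
bowl [0.31888672 0.11817823 0.0238994 ] 0.0024604926591515644
[ 0.51697784 -0.13306094  0.07      ] [ 0.51906444 -0.13502605  0.07      ]
[[ 0.38  -0.925 -0.   ]
 [-0.925 -0.38   0.   ]
 [-0.     0.    -1.   ]]
```

View pics/r.png

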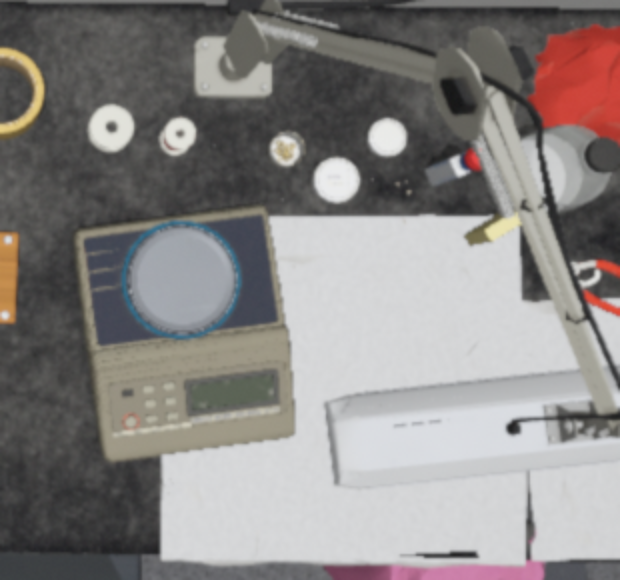

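The lamp head (edge at about x 0.31, top z about 0.22, y below -0.26) is between the start pose and the work. The pan is at about (0.518,-0.134,0.068) and the knob at (0.524,0.169,0.034), which agrees with the lock-box frame. I'll raise first, then swing on an inner arc.

```bash
cat >> h.py <<'E'
EX=np.array([.0296,.9996,0]); EY=np.array([-.9996,.0296,0]); O=np.array([.5241,.1937,0])
W=lambda x,y,z:O+x*EX+y*EY+[0,0,z]
def loc(p): p=np.array(p); return np.array([(p-O)@EX,(p-O)@EY,p[2]])
YAW=-1.7
def plan(wps,jaw,step=.045,tilt=True):
    """wps: (world xyz, yaw deg of tool x); prints rows from the measured pose"""
    s=manip.sense(); p=np.array(s['position']); Rm=R.from_quat(s['orientation'])
    for q,yaw in wps:
        c,sn=np.cos(np.radians(yaw)),np.sin(np.radians(yaw))
        T=R.from_matrix(np.array([[c,sn,0],[sn,-c,0],[0,0,-1]]))
        w=(Rm.inv()*T).as_rotvec(); dp=np.array(q)-p
        n=int(max(np.ceil(np.linalg.norm(dp)/step),np.ceil(np.linalg.norm(w)/.145),1)); out=[]
        for i in range(n):
            out.append([*np.round(Rm.inv().apply(dp/n),4).tolist(),*np.round(w/n,3).tolist(),jaw]); Rm=Rm*R.from_rotvec(w/n)
        p=np.array(q); Rm=T
        print('->',np.round(q,4)); 
        for i in range(0,n,5): print(','.join(f'{v:g}' for r in out[i:i+5] for v in r))
def st():
    s=manip.sense(); print('t',s['t'],'lock',loc(s['position']).round(4),'yaw',(R.from_quat(s['orientation']).as_rotvec()).round(3),'F',np.round(s['force'],1),'w',s['gripper_width'],'q',np.round(s['q'],2))
E
python3 -m jog '[0,0,-0.05,0,0,0,0.06, 0,0,-0.05,0,0,0,0.06]' 60
python3 - <<'E'
from h import *
plan([((.2,-.38,.335),-62),((.34,-.24,.335),-35),((.42,-.05,.33),-10),((.47,.15,.28),YAW),(W(.099,-.008,.155),YAW)],.06)
st()
E
```

```text
t: 0.6
position: [0.2371, -0.5773, 0.3365]
orientation: [0.831, -0.557, -0.002, -0.001]
force: [-0.2, -1.5, 0.7]
gripper_width: 0.853
-> [ 0.2   -0.38   0.335]
-0.0393,-0.0081,0.0004,0,0.001,-0.02,0.06,-0.0392,-0.0089,0.0004,0,0.001,-0.02,0.06,-0.039,-0.0097,0.0004,0,0.001,-0.02,0.06,-0.0388,-0.0105,0.0004,0,0.001,-0.02,0.06,-0.0386,-0.0112,0.0003,0,0.001,-0.02,0.06
-> [ 0.34  -0.24   0.335]
-0.0116,-0.0379,0,0,0,-0.094,0.06,-0.008,-0.0388,0,0,0,-0.094,0.06,-0.0043,-0.0394,0,0,0,-0.094,0.06,-0.0006,-0.0396,0,0,0,-0.094,0.06,0.0032,-0.0395,0,0,0,-0.094,0.06
-> [ 0.42 -0.05  0.33]
-0.0087,-0.0403,0.001,0,0,-0.087,0.06,-0.0051,-0.0409,0.001,0,0,-0.087,0.06,-0.0016,-0.0412,0.001,0,0,-0.087,0.06,0.002,-0.0412,0.001,0,0,-0.087,0.06,0.0056,-0.0408,0.001,0,0,-0.087,0.06
-> [0.47 0.15 0.28]
0.0029,-0.0411,0.01,0,0,-0.029,0.06,0.0041,-0.041,0.01,0,0,-0.029,0.06,0.0053,-0.0409,0.01,0,0,-0.029,0.06,0.0065,-0.0407,0.01,0,0,-0.029,0.06,0.0076,-0.0405,0.01,0,0,-0.029,0.06
-> [0.535  0.2924 0.155 ]
0.0122,-0.0289,0.025,0,0,0,0.06,0.0122,-0.0289,0.025,0,0,0,0.06,0.0122,-0.0289,0.025,0,0,0,0.06,0.0122,-0.0289,0.025,0,0,0,0.06,0.0122,-0.0289,0.025,0,0,0,0.06
t 0.6 lock [-0.7792  0.2641  0.3365] yaw [-2.608  1.748  0.005] F [-0.2 -1.5  0.7] w 0.8534824882434356 q [ 1.11  0.35 -0.01  1.45  0.    1.34 -0.08]
```

```bash
python3 -m jog '[-0.039,-0.008,0,0,0,-0.02,0.06,-0.039,-0.009,0,0,0,-0.02,0.06,-0.039,-0.010,0,0,0,-0.02,0.06,-0.039,-0.010,0,0,0,-0.02,0.06,-0.039,-0.011,0,0,0,-0.02,0.06]'
python3 -m jog '[-0.012,-0.038,0,0,0,-0.094,0.06,-0.008,-0.039,0,0,0,-0.094,0.06,-0.004,-0.039,0,0,0,-0.094,0.06,-0.001,-0.040,0,0,0,-0.094,0.06,0.003,-0.040,0,0,0,-0.094,0.06]'
python3 -m jog '[-0.009,-0.040,0,0,0,-0.087,0.06,-0.005,-0.041,0,0,0,-0.087,0.06,-0.002,-0.041,0,0,0,-0.087,0.06,0.002,-0.041,0,0,0,-0.087,0.06,0.006,-0.041,0,0,0,-0.087,0.06]'
python3 -m jog '[0.003,-0.041,0.01,0,0,-0.029,0.06,0.004,-0.041,0.01,0,0,-0.029,0.06,0.005,-0.041,0.01,0,0,-0.029,0.06,0.006,-0.041,0.01,0,0,-0.029,0.06,0.008,-0.041,0.01,0,0,-0.029,0.06]'
python3 - <<'E'
from h import *
st(); plan([(W(.099,-.010,.155),YAW)],.06)
E
```

```text
t: 1.1
position: [0.1994, -0.3792, 0.3367]
orientation: [0.858, -0.514, 0.0, 0.0]
force: [1.2, 0.7, 0.4]
gripper_width: 0.685
t: 1.6
position: [0.3407, -0.2382, 0.337]
orientation: [0.954, -0.299, 0.0, 0.0]
force: [-0.4, -0.5, -0.3]
gripper_width: 0.683
t: 2.1
position: [0.4199, -0.0481, 0.337]
orientation: [0.996, -0.086, 0.0, 0.0]
force: [1.3, -0.5, -0.6]
gripper_width: 0.681
t: 2.6
position: [0.4697, 0.1525, 0.2865]
orientation: [1.0, -0.015, 0.0, 0.0]
force: [0.8, -0.4, 0.3]
gripper_width: 0.684
t 2.6 lock [-0.0428  0.0531  0.2865] yaw [ 3.141e+00 -4.800e-02  1.000e-03] F [ 0.8 -0.4  0.3] w 0.6835676673165164 q [ 0.25  0.22 -0.77  1.8   0.17  1.19 -0.6 ]
-> [0.537  0.2924 0.155 ]
0.0126,-0.0284,0.0263,0,-0,-0,0.06,0.0126,-0.0284,0.0263,0,-0,-0,0.06,0.0126,-0.0284,0.0263,0,-0,-0,0.06,0.0126,-0.0284,0.0263,0,-0,-0,0.06,0.0126,-0.0284,0.0263,0,-0,-0,0.06
```

```bash
python3 -m jog '[0.0126,-0.0284,0.0263,0,0,0,0.06,0.0126,-0.0284,0.0263,0,0,0,0.06,0.0126,-0.0284,0.0263,0,0,0,0.06,0.0126,-0.0284,0.0263,0,0,0,0.06,0.0126,-0.0284,0.0263,0,0,0,0.06]'
python3 - <<'E'
from h import *
st(); d=cam('top');s=cam('scene')
t=d['pixels'][180:270,180:300]; u=s['pixels'][90:210,260:400]
cv2.imwrite('pics/w1.png',np.hstack([cv2.resize(t,(400,300),interpolation=cv2.INTER_CUBIC),cv2.resize(u,(400,300),interpolation=cv2.INTER_CUBIC)]))
st()
E
```

```text
t: 3.1
position: [0.5375, 0.292, 0.1538]
orientation: [1.0, -0.016, 0.0, 0.0]
force: [1.0, 1.1, 0.7]
gripper_width: 0.684
t 3.1 lock [ 0.0986 -0.0104  0.1538] yaw [ 3.141 -0.049  0.   ] F [1.  1.1 0.7] w 0.6839658253565355 q [-0.08  0.57 -0.7   1.68  0.41  1.04 -0.95]
t 3.2 lock [ 0.1004 -0.0084  0.1509] yaw [-3.141  0.043  0.009] F [-0.4 -0.1  0.3] w 0.6858034495712043 q [-0.09  0.57 -0.7   1.68  0.41  1.04 -0.95]
```

View pics/w1.png

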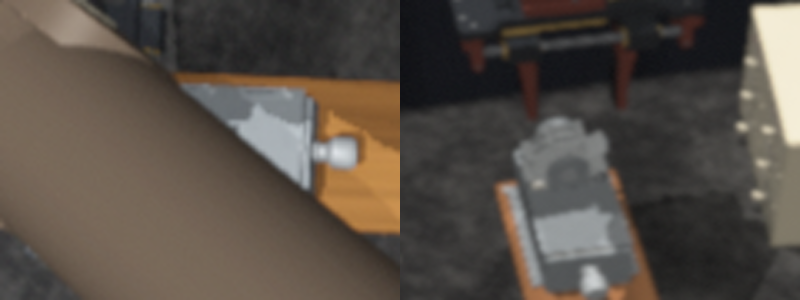

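The scene view shows both red fingers straddling the wheel from above, so I can push the first rib with the near finger.

```bash
python3 -m jog '[0,0,0.016,0,0,0,0.06,0,0,0.016,0,0,0,0.06,0,0,0,0,0,0,0.06]'
python3 -m jog '[0.006,0,-0.001,0,0,0,0.06,0.006,0,-0.001,0,0,0,0.06,0.006,0,-0.001,0,0,0,0.06,0.006,0,0,0,0,0,0.06,0.005,0,0,0,0,0,0.06]'
python3 -c 'from h import *;st()'
python3 -m jog '[0,0,0,0,0,0,0.06,0,0,-0.03,0,0,0,0.06]'
python3 - <<'E'
from h import *
st(); s=cam('scene'); u=s['pixels'][110:190,285:365]
cv2.imwrite('pics/w2.png',cv2.resize(u,(480,480),interpolation=cv2.INTER_CUBIC))
E
```

```text
t: 3.5
position: [0.5361, 0.2887, 0.1211]
orientation: [1.0, -0.016, -0.001, 0.001]
force: [-0.3, -0.4, 0.3]
gripper_width: 0.683
t: 4.0
position: [0.5672, 0.2897, 0.1272]
orientation: [1.0, -0.016, 0.001, -0.0]
force: [-0.2, 0.5, 1.1]
gripper_width: 0.682
t 4.0 lock [ 0.0973 -0.0403  0.1272] yaw [-3.141e+00  5.000e-02 -3.000e-03] F [-0.2  0.5  1.1] w 0.6815227975699921 q [-0.09  0.63 -0.67  1.64  0.45  1.02 -0.94]
t: 4.2
position: [0.5648, 0.2884, 0.1532]
orientation: [1.0, -0.016, -0.002, 0.001]
force: [0.3, 0.1, -0.2]
gripper_width: 0.684
t 4.2 lock [ 0.0959 -0.0379  0.1532] yaw [ 3.138 -0.05  -0.007] F [ 0.3  0.1 -0.2] w 0.6843030266792092 q [-0.08  0.61 -0.69  1.62  0.42  1.07 -0.92]
```

View pics/w2.png

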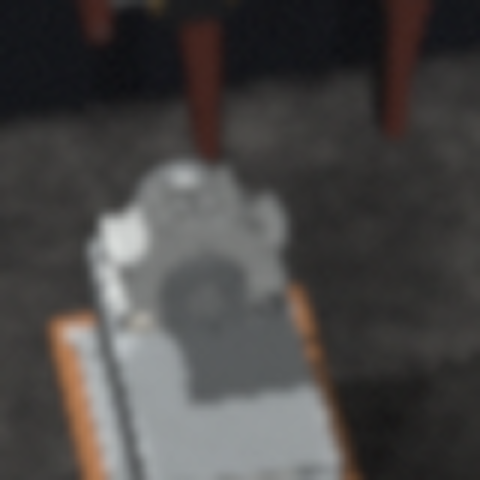

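```bash
python3 -m jog '[-0.029,0,0,0,0,0,0.06,0,0,0.016,0,0,0,0.06,0,0,0.016,0,0,0,0.06]' | grep pos
for i in 1 ; do
python3 -m jog '[0.006,0,-0.001,0,0,0,0.06]' |egrep 'pos|for'
python3 -m jog '[0.004,0,-0.001,0,0,0,0.06]'|egrep 'pos|for'
python3 -m jog '[0.004,0,-0.001,0,0,0,0.06]'|egrep 'pos|for'
python3 -m jog '[0.005,0,0,0,0,0,0.06]'|egrep 'pos|for'
python3 -m jog '[0.005,0,0,0,0,0,0.06]'|egrep 'pos|for'
python3 -m jog '[0.005,0,0,0,0,0,0.06]'|egrep 'pos|for'
done
python3 -m jog '[0,0,-0.03,0,0,0,0.06,-0.029,0,-0.04,0,0,0,0.06,-0.03,0.04,-0.02,0,0,0,0.06,-0.03,0.04,0,0,0,0,0.06,-0.02,0.05,0,0,0,0,0.06]'
python3 -m jog '[0,0.05,0,0,0,0,0.06,0,0.05,0,0,0,0,0.06]'
python3 - <<'E'
from h import *
d=cam('top'); s=cam('scene'); st()
u=s['pixels'][110:190,285:365];t=d['pixels'][195:255,200:260]
cv2.imwrite('pics/w3.png',np.hstack([cv2.resize(t,(400,400),interpolation=cv2.INTER_CUBIC),cv2.resize(u,(400,400),interpolation=cv2.INTER_CUBIC)]))
E
```

```text
position: [0.5375, 0.2911, 0.1241]
position: [0.5419, 0.2894, 0.1222]
force: [-6.9, -0.9, -2.0]
position: [0.5451, 0.2895, 0.1237]
force: [-6.9, -1.1, -5.4]
position: [0.5492, 0.2894, 0.1251]
force: [-8.0, -1.8, -5.8]
position: [0.555, 0.2894, 0.1258]
force: [-4.7, -3.2, 0.3]
position: [0.5613, 0.2897, 0.1264]
force: [-1.2, -0.7, 0.2]
position: [0.5673, 0.2901, 0.1271]
force: [0.6, -0.8, 0.4]
t: 5.65
position: [0.4561, 0.1702, 0.2169]
orientation: [1.0, -0.014, 0.001, -0.001]
force: [1.5, -0.8, 1.1]
gripper_width: 0.68
t: 5.85
position: [0.4542, 0.0683, 0.2168]
orientation: [1.0, -0.015, 0.002, 0.0]
force: [0.6, 0.4, 1.2]
gripper_width: 0.685
t 5.95 lock [-0.1333  0.0655  0.2161] yaw [ 3.137e+00 -6.500e-02  2.000e-03] F [-0.1  1.2  0.7] w 0.6826931004588511 q [ 0.42  0.23 -0.76  1.97  0.19  1.01 -0.47]
```

View pics/w3.png

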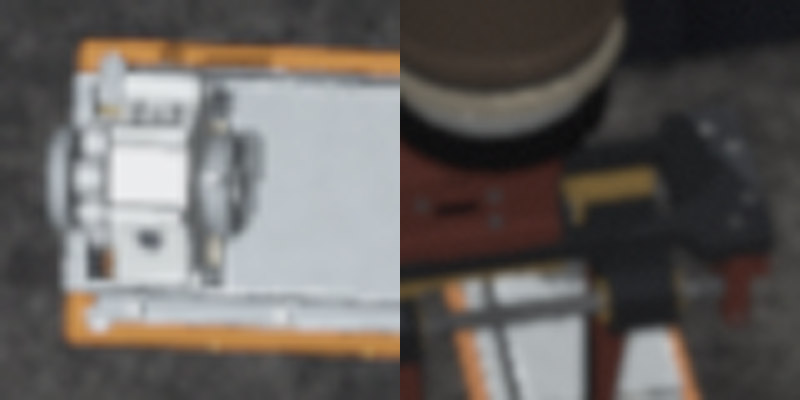

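The top view now shows a blank facet on top and the single big dot on the next facet toward the robot, so one more click is needed.

```bash
python3 -m jog '[0,-0.05,0,0,0,0,0.06,0,-0.05,0,0,0,0,0.06]' |grep pos
python3 -m jog '[0.02,-0.05,0,0,0,0,0.06,0.03,-0.04,0,0,0,0,0.06,0.03,-0.04,0.02,0,0,0,0.06,0,0,0.04,0,0,0,0.06,0,0,0,0,0,0,0.06]' |grep pos
python3 -c 'from h import *;st();plan([(W(.099,-.009,.121),YAW)],.06)'
```

```text
position: [0.4588, 0.1694, 0.2166]
position: [0.5354, 0.291, 0.1524]
t 6.65 lock [ 0.0976 -0.0084  0.1524] yaw [ 3.139 -0.046 -0.01 ] F [-1.2 -1.8  0.2] w 0.6805950524824594 q [-0.07  0.58 -0.72  1.68  0.43  1.05 -0.96]
-> [0.536  0.2924 0.121 ]
0.0008,-0.0015,0.0314,0.003,0.007,0,0.06
```

```bash
python3 -m jog '[0,0,0.016,0,0,0,0.06,0,0,0.015,0,0,0,0.06]' |grep pos
python3 -m jog '[0.006,0,-0.001,0,0,0,0.06,0.004,0,-0.001,0,0,0,0.06,0.004,0,-0.001,0,0,0,0.06]'|egrep 'pos|for'
python3 -m jog '[0.005,0,0,0,0,0,0.06,0.005,0,0,0,0,0,0.06,0.005,0,0,0,0,0,0.06]'|egrep 'pos|for'
python3 -m jog '[0,0,-0.03,0,0,0,0.06,-0.029,0,-0.04,0,0,0,0.06,-0.03,0.04,-0.02,0,0,0,0.06,-0.03,0.04,0,0,0,0,0.06,-0.02,0.05,0,0,0,0,0.06]'|grep pos
python3 -m jog '[0,0.05,0,0,0,0,0.06,0,0.05,0,0,0,0,0.06]'|grep pos
python3 - <<'E'
from h import *
d=cam('top'); st()
t=d['pixels'][195:255,200:290]
cv2.imwrite('pics/w4.png',cv2.resize(t,None,fx=7,fy=7,interpolation=cv2.INTER_CUBIC))
plan([(W(-.026,-.001,.12),YAW),(W(-.026,-.001,.036),YAW)],.05)
E
```

```text
position: [0.5379, 0.2908, 0.127]
position: [0.5521, 0.2904, 0.1305]
force: [-0.4, -0.3, 0.6]
position: [0.5665, 0.2901, 0.1294]
force: [0.2, -0.1, 0.2]
position: [0.455, 0.1701, 0.2183]
position: [0.4531, 0.0683, 0.2182]
t 8.2 lock [-0.1369  0.0669  0.2174] yaw [ 3.136e+00 -6.200e-02 -2.000e-03] F [-1.  -7.6 -1.3] w 0.6812702416641718 q [ 0.45  0.23 -0.78  1.97  0.2   1.02 -0.46]
-> [0.5243 0.1677 0.12  ]
0.0167,-0.028,0.0242,0.001,0,-0.002,0.05,0.0168,-0.028,0.0242,0.001,0,-0.002,0.05,0.0169,-0.0279,0.0243,0.001,0,-0.002,0.05,0.0169,-0.0278,0.0243,0.001,0,-0.002,0.05
-> [0.5243 0.1677 0.036 ]
0,0,0.042,0,0,0,0.05,0,0,0.042,0,0,0,0.05
```

View pics/w4.png

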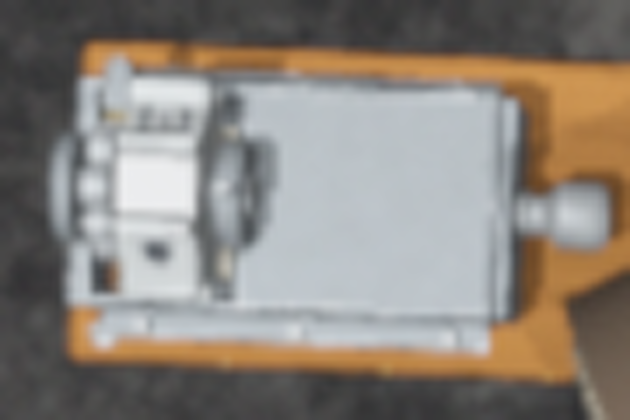

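There was no change: the tip passed above the rib because the TCP was at z 0.127–0.130. I'll repeat it lower and let the arm settle first.

```bash
python3 -m jog '[0,-0.05,0,0,0,0,0.06,0,-0.05,0,0,0,0,0.06]' |grep pos
python3 -m jog '[0.02,-0.05,0,0,0,0,0.06,0.03,-0.04,0,0,0,0,0.06,0.03,-0.04,0.02,0,0,0,0.06,0,0,0.04,0,0,0,0.06,0,0,0,0,0,0,0.06]' |grep pos
python3 -m jog '[0,0,0.016,0,0,0,0.06,0,0,0.015,0,0,0,0.06,0,0,0,0,0,0,0.06,0,0,0,0,0,0,0.06]' |egrep 'pos|for'
python3 -c 'from h import *;st();plan([(W(.099,-.009,.121),YAW)],.06)'
```

```text
position: [0.458, 0.1683, 0.2182]
position: [0.5346, 0.2906, 0.154]
position: [0.5372, 0.2904, 0.1288]
force: [0.5, 0.3, 0.1]
t 9.3 lock [ 0.0971 -0.0102  0.1288] yaw [ 3.141e+00 -5.000e-02  1.000e-03] F [0.5 0.3 0.1] w 0.6832178736693993 q [-0.07  0.61 -0.73  1.71  0.47  1.01 -0.99]
-> [0.536  0.2924 0.121 ]
-0.0012,-0.0019,0.0078,0,-0.001,-0.002,0.06
```

```bash
python3 -m jog '[0.001,-0.002,0.0075,0,0,0,0.06,0,0,0,0,0,0,0.06]' |egrep 'pos|for'
python3 -m jog '[0.006,0,-0.001,0,0,0,0.06]' |egrep 'pos|for'
python3 -m jog '[0.004,0,-0.001,0,0,0,0.06]'|egrep 'pos|for'
python3 -m jog '[0.004,0,-0.001,0,0,0,0.06]'|egrep 'pos|for'
python3 -m jog '[0.005,0,0,0,0,0,0.06]'|egrep 'pos|for'
python3 -m jog '[0.005,0,0,0,0,0,0.06]'|egrep 'pos|for'
python3 -m jog '[0.005,0,0,0,0,0,0.06]'|egrep 'pos|for'
```

```text
position: [0.5381, 0.2929, 0.1205]
force: [1.0, 0.3, -0.8]
position: [0.5427, 0.2929, 0.1217]
force: [-12.6, -1.1, 4.9]
position: [0.5449, 0.2929, 0.1225]
force: [-11.3, -0.2, 6.7]
position: [0.5492, 0.2929, 0.1237]
force: [-6.2, -0.9, 4.1]
position: [0.5555, 0.293, 0.1241]
force: [-2.4, 0.8, 3.0]
position: [0.5619, 0.2927, 0.1241]
force: [-1.6, 0.6, -0.2]
position: [0.5678, 0.292, 0.1238]
force: [-3.7, 1.1, -0.2]
```

```bash
python3 -m jog '[0,0,-0.03,0,0,0,0.06,-0.029,0,-0.04,0,0,0,0.06,-0.03,0.04,-0.02,0,0,0,0.06,-0.03,0.04,0,0,0,0,0.06,-0.02,0.05,0,0,0,0,0.06]'|grep pos
python3 -m jog '[0,0.05,0,0,0,0,0.06,0,0.05,0,0,0,0,0.06,0,0,0,0,0,0,0.06]'|grep pos
python3 - <<'E'
from h import *
d=cam('top'); st()
t=d['pixels'][195:255,200:290]
cv2.imwrite('pics/w5.png',cv2.resize(t,None,fx=7,fy=7,interpolation=cv2.INTER_CUBIC))
plan([(W(-.026,-.001,.12),YAW),(W(-.026,-.001,.036),YAW)],.05)
E
```

```text
position: [0.4567, 0.1717, 0.2129]
position: [0.4553, 0.0638, 0.2121]
t 10.95 lock [-0.1281  0.0648  0.2125] yaw [ 3.139e+00 -6.100e-02  2.000e-03] F [ 0.7 -0.2  0.8] w 0.6849337849353011 q [ 0.46  0.25 -0.82  1.97  0.22  1.01 -0.5 ]
-> [0.5243 0.1677 0.12  ]
0.0162,-0.0257,0.0231,0,-0,-0.002,0.05,0.0163,-0.0257,0.0231,0,-0,-0.002,0.05,0.0163,-0.0256,0.0231,0,-0,-0.002,0.05,0.0164,-0.0256,0.0231,0,-0,-0.002,0.05
-> [0.5243 0.1677 0.036 ]
0,0,0.042,0,0,0,0.05,0,0,0.042,0,0,0,0.05
```

View pics/w5.png

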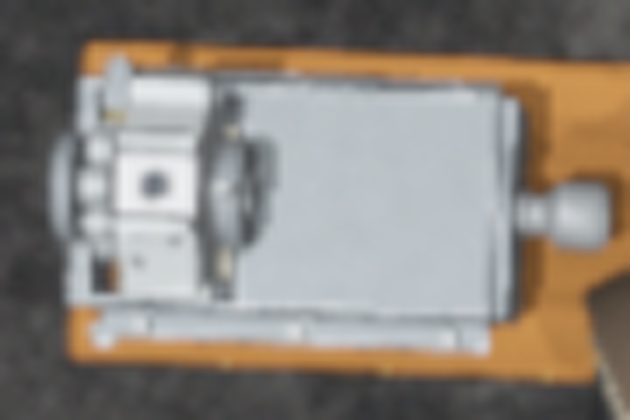

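The single dot is now on top and level, and the facet below it shows 2 dots. That makes 9 pictures viewed. Next is the knob.

```bash
python3 -m jog '[0.0163,-0.0257,0.0231,0,0,0,0.06,0.0163,-0.0257,0.0231,0,0,0,0.06,0.0163,-0.0256,0.0231,0,0,0,0.06,0.0164,-0.0256,0.0231,0,0,0,0.06,0,0,0.03,0,0,0,0.06]'|grep pos
python3 -m jog '[0,0,0,0,0,0,0.06,0,0,0,0,0,0,0.06]' 12 |grep pos
python3 - <<'E'
from h import *
st();plan([(W(-.0255,-.001,.036),YAW)],.05)
E
```

```text
position: [0.5255, 0.1787, 0.0897]
position: [0.5227, 0.1733, 0.0899]
t 11.65 lock [-0.0204  0.0007  0.0899] yaw [-3.141e+00  4.600e-02  2.000e-03] F [ 1.  -0.3  0.5] w 0.682582088298379 q [ 0.12  0.57 -0.71  1.88  0.47  0.87 -0.85]
-> [0.5243 0.1682 0.036 ]
0.0009,0.0026,0.0269,-0,0.001,0,0.05,0.0009,0.0026,0.0269,-0,0.001,0,0.05
```

```bash
python3 -m jog '[0.001,0.003,0.027,0,0,0,0.06,0.001,0.003,0.027,0,0,0,0.06,0,0,0,0,0,0,0.06,0,0,0,0,0,0,0.06]' |egrep 'pos|for'
python3 -m jog '[0,0,0,0,0,0,0.0,0,0,0,0,0,0,0.0,0,0,0,0,0,0,0.0,0,0,0,0,0,0,0,0,0,0,0,0,0,0]' 15 
python3 -c 'from h import *;st();plan([(W(-.0255,-.001,.036),YAW)],0)'
```

```text
position: [0.5256, 0.1665, 0.0375]
force: [0.0, 0.2, -0.1]
t: 12.55
position: [0.5249, 0.1663, 0.036]
orientation: [1.0, -0.015, 0.0, 0.0]
force: [-4.4, -1.8, 2.6]
gripper_width: 0.269
t 12.55 lock [-0.0273 -0.0016  0.036 ] yaw [ 3.141 -0.049  0.   ] F [-4.4 -1.8  2.6] w 0.26893702493221405 q [ 0.09  0.64 -0.65  1.92  0.55  0.77 -0.9 ]
-> [0.5243 0.1682 0.036 ]
-0.0006,-0.0018,0,0,-0,-0.001,0
```

```bash
python3 -m jog '[0,0.004,0,0,0,0,0,0,0.004,0,0,0,0,0,0,0.006,0,0,0,0,0,0,0.008,0,0,0,0,0,0,0.008,0,0,0,0,0]' 20
python3 -c 'from h import *;st()'
```

```text
t: 13.05
position: [0.5242, 0.1359, 0.0359]
orientation: [1.0, -0.016, 0.0, -0.0]
force: [0.9, 3.1, 1.1]
gripper_width: 0.232
t 13.05 lock [-0.0578 -0.0018  0.0359] yaw [-3.141e+00  4.900e-02 -1.000e-03] F [0.9 3.1 1.1] w 0.23227097746121572 q [ 0.15  0.63 -0.66  1.94  0.55  0.76 -0.85]
```

```bash
python3 -m jog '[0,0.012,0,0,0,0,0,0,0.012,0,0,0,0,0,0,0.012,0,0,0,0,0,0,0.012,0,0,0,0,0,0,0.012,0,0,0,0,0]'
python3 - <<'E'
from h import *
st();d=cam('top');s=cam('scene')
t=d['pixels'][190:260,200:340]; u=s['pixels'][130:270,270:380]
cv2.imwrite('pics/p1.png',np.hstack([cv2.resize(t,(500,250),interpolation=cv2.INTER_CUBIC),cv2.resize(u,(196,250),interpolation=cv2.INTER_CUBIC)]))
E
```

```text
t: 13.55
position: [0.5221, 0.0753, 0.0359]
orientation: [1.0, -0.016, 0.0, -0.0]
force: [1.1, 2.7, 2.6]
gripper_width: 0.23
t 13.55 lock [-0.1184 -0.0015  0.0359] yaw [-3.141  0.049 -0.   ] F [1.1 2.7 2.6] w 0.22994980239579735 q [ 0.27  0.61 -0.66  1.97  0.55  0.74 -0.75]
```

View pics/p1.png

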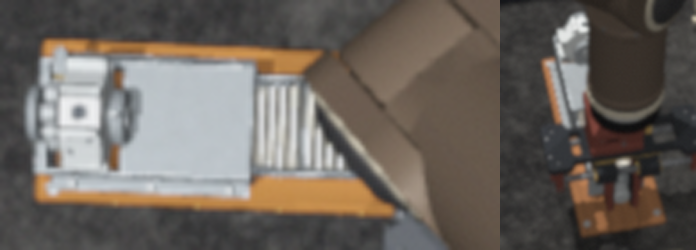

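The drawer is following the knob, with its packets visible and the wheel still on the single dot. That makes 10 pictures viewed. I'll finish the travel.

```bash
python3 -m jog '[0,0.012,0,0,0,0,0,0,0.011,0,0,0,0,0,0,0.008,0,0,0,0,0,0,0.004,0,0,0,0,0,0,0,0,0,0,0,0]'
python3 -c 'from h import *;st()'
```

```text
t: 14.15
position: [0.5211, 0.0401, 0.0359]
orientation: [1.0, -0.016, 0.0, 0.001]
force: [-0.1, 0.6, 5.3]
gripper_width: 0.235
t 14.15 lock [-0.1536 -0.0016  0.0359] yaw [ 3.14 -0.05  0.  ] F [-0.1  0.6  5.3] w 0.23465423441181196 q [ 0.33  0.6  -0.66  1.98  0.55  0.74 -0.69]
```

```bash
python3 -m jog '[0,0,0,0,0,0,0.03,0,0,0,0,0,0,0.05,0,0,0,0,0,0,0.0878,0,0,0,0,0,0,0.0878,0,0,0,0,0,0,0.0878]'
python3 -m jog '[0,0,-0.03,0,0,0,0.0878,0,0,-0.04,0,0,0,0.0878,0,-0.02,-0.02,0,0,0,0.0878,0,-0.04,0,0,0,0,0.0878,0,-0.027,0,0,0,0,0.0878]'
python3 -m jog '[0,0,0,0,0,0,0.0878,0,0,0,0,0,0,0.0878]'
python3 - <<'E'
from h import *
st();plan([(W(-.066,-.0015,.075),YAW),(W(-.066,-.0015,.032),YAW)],.0878)
d=cam('top');s=cam('scene')
t=d['pixels'][190:260,200:360]; u=s['pixels'][130:270,270:390]
cv2.imwrite('pics/p2.png',np.hstack([cv2.resize(t,(460,200),interpolation=cv2.INTER_CUBIC),cv2.resize(u,(340,400),interpolation=cv2.INTER_CUBIC)[:200]]) if 0 else cv2.resize(u,(480,560),interpolation=cv2.INTER_CUBIC))
E
```

```text
t: 14.65
position: [0.5209, 0.0414, 0.0357]
orientation: [1.0, -0.015, -0.0, 0.0]
force: [0.4, 0.6, -0.3]
gripper_width: 0.65
t: 15.15
position: [0.5242, 0.1302, 0.127]
orientation: [1.0, -0.016, 0.001, -0.0]
force: [0.6, -0.9, -1.0]
gripper_width: 0.998
t: 15.35
position: [0.5235, 0.1287, 0.1257]
orientation: [1.0, -0.015, -0.0, 0.0]
force: [-0.4, -1.1, 0.7]
gripper_width: 1.001
t 15.35 lock [-0.065  -0.0013  0.1257] yaw [ 3.141e+00 -4.600e-02 -1.000e-03] F [-0.4 -1.1  0.7] w 1.0014063349193576 q [ 0.25  0.51 -0.76  1.88  0.43  0.92 -0.74]
-> [0.5236 0.1277 0.075 ]
0.0001,0.0005,0.0253,0,0,0,0.0878,0.0001,0.0005,0.0253,0,0,0,0.0878
-> [0.5236 0.1277 0.032 ]
0,0,0.043,0,0,0,0.0878
```

View pics/p2.png

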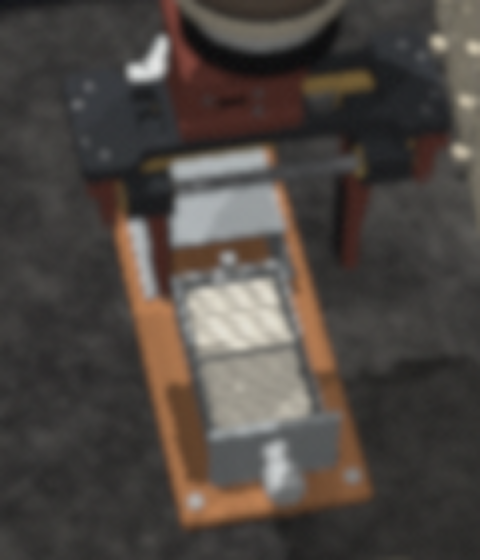

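The drawer is fully out, upright and straight on the board, and the knob is free. I'll check its position from the plate corners at (211,435) and (340,412) and the rear rim corners at (178,282) and (280,265).

```bash
python3 - <<'E'
from h import *
s=cam('scene'); f=lambda x,y,z:loc(onz(s,270+x/4-.4,130+y/4-.4,z)).round(4)
for a in((211,435,.056),(340,412,.056),(176,284,.04),(282,266,.04),(185,522,.01),(370,490,.01)): print(a,f(*a))
E
```

```text
(211, 435, 0.056) [-0.1273  0.0317  0.056 ]
(340, 412, 0.056) [-0.1259 -0.0375  0.056 ]
(176, 284, 0.04) [-0.0094  0.0278  0.04  ]
(282, 266, 0.04) [-0.008  -0.0329  0.04  ]
(185, 522, 0.01) [-0.1475  0.0497  0.01  ]
(370, 490, 0.01) [-0.1466 -0.0513  0.01  ]
```

```bash
python3 -m jog '[0.001,0.002,0.025,0,0,0,0.0878,0,0,0.025,0,0,0,0.0878,0,0,0.025,0,0,0,0.0878,0,0,0.02,0,0,0,0.0878,0,0,0,0,0,0,0.0878]'
python3 -m jog '[0,0,0,0,0,0,0.0878]'
python3 -c 'from h import *;st()'
```

```text
t: 16.0
position: [0.5231, 0.1244, 0.0284]
orientation: [1.0, -0.016, -0.002, 0.001]
force: [0.3, 0.4, 0.7]
gripper_width: 1.0
t: 16.1
position: [0.5247, 0.1257, 0.0309]
orientation: [1.0, -0.016, -0.0, 0.0]
force: [0.5, 0.4, 0.1]
gripper_width: 0.995
t 16.1 lock [-0.068  -0.0026  0.0309] yaw [ 3.141e+00 -5.000e-02 -1.000e-03] F [0.5 0.4 0.1] w 0.9953194637360528 q [ 0.17  0.64 -0.66  1.95  0.56  0.75 -0.85]
```

Close with moderate force, firm up, then lift a little and check.

```bash
python3 -m jog '[0,0,0,0,0,0,0.07,0,0,0,0,0,0,0.065,0,0,0,0,0,0,0.06,0,0,0,0,0,0,0.055,0,0,0,0,0,0,0.05]' 20
python3 -m jog '[0,0,0,0,0,0,0.05,0,0,0,0,0,0,0.05,0,0,0,0,0,0,0.05]' 40
python3 -c 'from h import *;st()'
python3 -m jog '[0,0,-0.002,0,0,0,0.05,0,0,-0.003,0,0,0,0.05,0,0,-0.005,0,0,0,0.05,0,0,0,0,0,0,0.05]'
python3 -c 'from h import *;st();print(manip.sense()["moment"])'
```

```text
t: 16.6
position: [0.5245, 0.1263, 0.0314]
orientation: [1.0, -0.015, 0.0, 0.0]
force: [-2.7, -1.5, 7.0]
gripper_width: 0.703
t: 16.9
position: [0.5245, 0.1263, 0.0314]
orientation: [1.0, -0.016, 0.0, 0.0]
force: [-2.8, -1.6, 5.6]
gripper_width: 0.705
t 16.9 lock [-0.0674 -0.0024  0.0314] yaw [ 3.141 -0.049  0.   ] F [-2.8 -1.6  5.6] w 0.7048849042968575 q [ 0.17  0.63 -0.66  1.95  0.56  0.75 -0.85]
t: 17.3
position: [0.525, 0.1264, 0.0413]
orientation: [1.0, -0.016, 0.0, -0.0]
force: [0.0, 0.5, -4.1]
gripper_width: 0.701
t 17.3 lock [-0.0672 -0.0029  0.0413] yaw [-3.141e+00  4.900e-02 -1.000e-03] F [ 0.   0.5 -4.1] w 0.7011193914279731 q [ 0.18  0.62 -0.67  1.94  0.55  0.77 -0.84]
[ 0.07448953 -0.05958346 -0.07888115]
```

The grip width is 62 mm and the load about 4.1 N (0.42 kg), so it is held by its body. I'll lift and carry it to above the pan at (0.517,-0.134).

```bash
python3 -m jog '[0,0,-0.015,0,0,0,0.05,0,0,-0.02,0,0,0,0.05,0,0,-0.025,0,0,0,0.05,0,0,-0.025,0,0,0,0.05,0,0,-0.015,0,0,0,0.05]'
python3 -c 'from h import *;st();plan([((.517,-.134,.140),YAW)],.05,step=.026)'
```

```text
t: 17.8
position: [0.5252, 0.1268, 0.1434]
orientation: [1.0, -0.015, 0.001, -0.0]
force: [0.2, 0.0, -4.6]
gripper_width: 0.7
t 17.8 lock [-0.0669 -0.0031  0.1434] yaw [-3.141  0.048 -0.004] F [ 0.2  0.  -4.6] w 0.6995872070229985 q [ 0.26  0.48 -0.77  1.87  0.41  0.95 -0.72]
-> [ 0.517 -0.134  0.14 ]
-0,0.0237,0.0003,-0,-0,-0,0.05,-0,0.0237,0.0003,-0,-0,-0,0.05,-0,0.0237,0.0003,-0,-0,-0,0.05,-0,0.0237,0.0003,-0,-0,-0,0.05,-0,0.0237,0.0003,-0,-0,-0,0.05
-0,0.0237,0.0003,-0,-0,-0,0.05,-0,0.0237,0.0003,-0,-0,-0,0.05,-0,0.0237,0.0003,-0,-0,-0,0.05,-0,0.0237,0.0003,-0,-0,-0,0.05,-0,0.0237,0.0003,-0,-0,-0,0.05
-0,0.0237,0.0003,-0,-0,-0,0.05
```

```bash
python3 -m jog '[0,0.01,0,0,0,0,0.05,0,0.02,0,0,0,0,0.05,0,0.025,0,0,0,0,0.05,0,0.025,0,0,0,0,0.05,0,0.025,0,0,0,0,0.05]'|grep pos
python3 -m jog '[0,0.025,0,0,0,0,0.05,0,0.025,0,0,0,0,0.05,0,0.025,0,0,0,0,0.05,0,0.025,0,0,0,0,0.05,0,0.025,0,0,0,0,0.05]'|grep pos
python3 -m jog '[0,0.02,0,0,0,0,0.05,0,0.01,0,0,0,0,0.05,0,0,0,0,0,0,0.05,0,0,0,0,0,0,0.05]'
python3 -c 'from h import *;st();plan([((.517,-.134,.110),YAW)],.05,step=.026)'
```

```text
position: [0.5204, 0.0194, 0.1396]
position: [0.5163, -0.1055, 0.1396]
t: 19.2
position: [0.5163, -0.1327, 0.1404]
orientation: [1.0, -0.015, -0.0, -0.0]
force: [-0.8, 0.6, -5.3]
gripper_width: 0.705
t 19.2 lock [-0.3265 -0.0019  0.1404] yaw [-3.14e+00  4.80e-02  1.00e-03] F [-0.8  0.6 -5.3] w 0.7047346784072347 q [ 0.73  0.47 -0.74  1.89  0.39  0.94 -0.22]
-> [ 0.517 -0.134  0.11 ]
0.0004,0.0006,0.0152,-0,0,-0,0.05,0.0004,0.0006,0.0152,-0,0,-0,0.05
```

```bash
python3 -m jog '[0.0005,0.0005,0.015,0,0,0,0.05,0,0.0005,0.015,0,0,0,0.05,0,0,0.01,0,0,0,0.05,0,0,0,0,0,0,0.05]'|egrep 'pos|for'
python3 -m jog '[0,0,0.002,0,0,0,0.05,0,0,0,0,0,0,0.05]'|egrep 'pos|for'
python3 -m jog '[0,0,0.002,0,0,0,0.05,0,0,0,0,0,0,0.05]'|egrep 'pos|for'
python3 -m jog '[0,0,0.002,0,0,0,0.05,0,0,0,0,0,0,0.05]'|egrep 'pos|for'
```

```text
position: [0.5157, -0.1338, 0.0985]
force: [-0.2, -0.3, -4.9]
position: [0.5173, -0.1344, 0.0989]
force: [-0.4, -0.4, -4.3]
position: [0.5172, -0.1347, 0.097]
force: [-0.1, 0.4, -4.6]
position: [0.517, -0.1347, 0.0947]
force: [0.3, 0.4, -4.2]
```

```bash
for i in a b c; do :; done
python3 -m jog '[0,0,0.002,0,0,0,0.05,0,0,0,0,0,0,0.05]'|egrep 'pos|for'
python3 -m jog '[0,0,0.001,0,0,0,0.05,0,0,0,0,0,0,0.05]'|egrep 'pos|for'
python3 -m jog '[0,0,0.001,0,0,0,0.05,0,0,0,0,0,0,0.05]'|egrep 'pos|for'
python3 -m jog '[0,0,0.001,0,0,0,0.05,0,0,0,0,0,0,0.05]'|egrep 'pos|for'
```

```text
position: [0.5169, -0.1346, 0.0926]
force: [0.3, -0.2, -4.3]
position: [0.517, -0.1346, 0.0917]
force: [-0.2, 0.3, -4.7]
position: [0.517, -0.1345, 0.0907]
force: [0.1, 0.2, -4.4]
position: [0.517, -0.1346, 0.0897]
force: [-0.5, 0.3, -4.2]
```

```bash
python3 -m jog '[0,0,0.001,0,0,0,0.05,0,0,0,0,0,0,0.05]'|egrep 'pos|for'
python3 -m jog '[0,0,0.001,0,0,0,0.05,0,0,0,0,0,0,0.05]'|egrep 'pos|for'
python3 -m jog '[0,0,0.001,0,0,0,0.05,0,0,0,0,0,0,0.05]'|egrep 'pos|for'
python3 - <<'E'
from h import *
st(); print(manip.sense()['moment'])
E
```

```text
position: [0.517, -0.1346, 0.0887]
force: [0.1, 0.0, -4.7]
position: [0.517, -0.1346, 0.0877]
force: [-0.2, 0.4, -4.5]
position: [0.517, -0.1346, 0.0867]
force: [0.3, 0.5, -4.2]
t 21.6 lock [-0.3284 -0.0026  0.0867] yaw [ 3.141 -0.049 -0.   ] F [ 0.3  0.5 -4.2] w 0.7020109718760883 q [ 0.69  0.54 -0.69  1.93  0.46  0.84 -0.28]
[-0.02385737 -0.12957774  0.03693061]
```

```bash
python3 -m jog '[0,0,0.001,0,0,0,0.05,0,0,0,0,0,0,0.05]'|egrep 'pos|for'
python3 -m jog '[0,0,0.001,0,0,0,0.05,0,0,0,0,0,0,0.05]'|egrep 'pos|for'
python3 -m jog '[0,0,0.001,0,0,0,0.05,0,0,0,0,0,0,0.05]'|egrep 'pos|for'
python3 -m jog '[0,0,0.0005,0,0,0,0.05,0,0,0,0,0,0,0.05]'|egrep 'pos|for'
```

```text
position: [0.517, -0.1346, 0.0857]
force: [0.3, 1.0, -4.6]
position: [0.517, -0.1345, 0.0847]
force: [0.0, -0.3, -4.3]
position: [0.517, -0.1346, 0.0837]
force: [-0.2, 0.1, -4.6]
position: [0.5171, -0.1346, 0.0833]
force: [-0.2, 0.5, -4.2]
```

```bash
python3 -m jog '[0,0,0.001,0,0,0,0.05,0,0,0,0,0,0,0.05]'|egrep 'pos|for'
python3 -m jog '[0,0,0.001,0,0,0,0.05,0,0,0,0,0,0,0.05]'|egrep 'pos|for'
python3 -m jog '[0,0,0.001,0,0,0,0.05,0,0,0,0,0,0,0.05]'|egrep 'pos|for'
python3 - <<'E'
from h import *
s=cam('scene'); cv2.imwrite('pics/s2.png',cv2.resize(s['pixels'][240:400,260:420],None,fx=3.7,fy=3.7,interpolation=cv2.INTER_CUBIC))
E
```

```text
position: [0.5172, -0.1346, 0.0828]
force: [-3.0, -0.8, 2.8]
position: [0.5172, -0.1346, 0.0828]
force: [-7.1, 1.1, 13.8]
position: [0.5171, -0.1346, 0.0827]
force: [-9.8, -0.1, 25.0]
```

```bash
python3 -m jog '[0,0,-0.002,0,0,0,0.05,0,0,0,0,0,0,0.05]'|egrep 'pos|for'
python3 -c 'from h import *;st();print(manip.sense()["moment"])'
```

```text
position: [0.5174, -0.1346, 0.0828]
force: [-2.0, 0.1, 6.9]
t 23.25 lock [-0.3284 -0.003   0.0828] yaw [ 3.141e+00 -4.900e-02  1.000e-03] F [-2.   0.1  6.9] w 0.7009979900374843 q [ 0.69  0.55 -0.69  1.93  0.46  0.83 -0.28]
[ 0.05679777  0.75260543 -0.04452735]
```

View pics/s2.png

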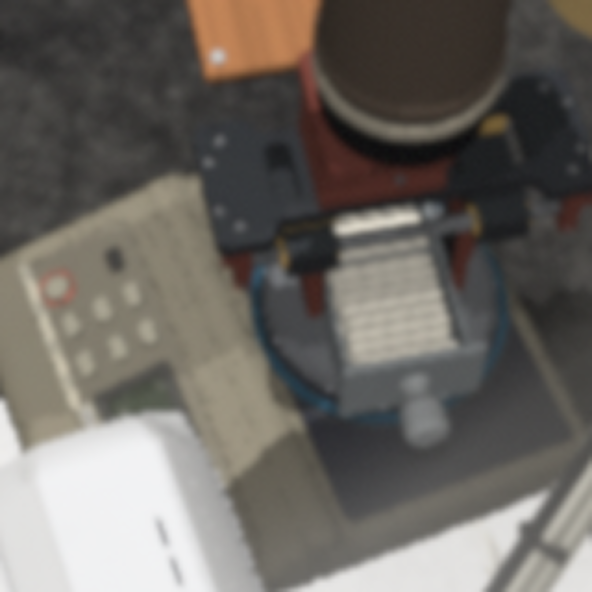

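```bash
python3 -m jog '[0,0,-0.0005,0,0,0,0.05,0,0,0,0,0,0,0.05]'|egrep 'pos|for'
python3 - <<'E'
from h import *
s=cam('scene'); d=cam('top')
print('pan',onz(s,363.1,316.6,.0615),onz(d,420.4,229.5,.0615))
f=lambda x,y,z:onz(s,260+x/3.7-.4,240+y/3.7-.4,z)
C=np.array([.517,-.1346,0])
for a in((342,372,.1075),(487,345,.1075),(340,412,.0615),(480,390,.0615),(332,285,.0915),(433,265,.0915)):
    p=f(*a)-C; print(a,'drawer x,y rel TCP',round(p@EX,4),round(p@EY,4))
# pan edge: ring extremes left/right at z .056
for a in((252,300),(507,300)): print(f(*a,.056))
E
```

```text
position: [0.5174, -0.1346, 0.0828]
force: [0.1, -0.5, 0.7]
pan [ 0.52080466 -0.13069217  0.0615    ] [ 0.51746393 -0.13439776  0.0615    ]
(342, 372, 0.1075) drawer x,y rel TCP -0.0603 0.0347
(487, 345, 0.1075) drawer x,y rel TCP -0.0602 -0.0353
(340, 412, 0.0615) drawer x,y rel TCP -0.0591 0.0334
(480, 390, 0.0615) drawer x,y rel TCP -0.0613 -0.0362
(332, 285, 0.0915) drawer x,y rel TCP -0.0066 0.0264
(433, 265, 0.0915) drawer x,y rel TCP -0.0056 -0.0248
[ 0.45519113 -0.12121684  0.056     ]
[ 0.58070177 -0.15031036  0.056     ]
```

Force is nearly zero, so the pan is carrying the weight. The plate's top and bottom edges agree, so the drawer is level, and it is centred to about 2 mm. Releasing.

```bash
python3 -m jog '[0,0,0,0,0,0,0.064,0,0,0,0,0,0,0.07,0,0,0,0,0,0,0.08,0,0,0,0,0,0,0.0878,0,0,0,0,0,0,0.0878]' 10
python3 -m jog '[0,0,0,0,0,0,0.0878,0,0,-0.01,0,0,0,0.0878,0,0,-0.02,0,0,0,0.0878,0,0,-0.03,0,0,0,0.0878,0,0,-0.04,0,0,0,0.0878]'
python3 -m jog '[0,0,-0.04,0,0,0,0.0878,0,-0.05,-0.02,0,0,0,0.0878,0,-0.05,0,0,0,0,0.0878,0,-0.05,0,0,0,0,0.0878,0,-0.05,0,0,0,0,0.0878]'
python3 -m jog '[0,-0.05,0,0,0,0,0.0878,0,0,0,0,0,0,0.0878,0,0,0,0,0,0,0.0878]'
python3 - <<'E'
from h import *
st()
s=cam('scene'); d=cam('top')
cv2.imwrite('pics/e.png',np.hstack([cv2.resize(d['pixels'][180:300,340:480],(400,343)),cv2.resize(s['pixels'][260:380,290:430],(400,343))]))
hsv=cv2.cvtColor(d['pixels'],cv2.COLOR_BGR2HSV)
m=cv2.inRange(hsv,(10,8,150),(35,90,255)); k=np.zeros_like(m); k[195:262,385:465]=m[195:262,385:465]
n,l,stt,c=cv2.connectedComponentsWithStats(k); print([(st_.tolist(),cc.round(1).tolist(),onz(d,*cc,.088).round(4)) for st_,cc in zip(stt[1:],c[1:]) if st_[4]>40])
E
```

```text
t: 24.05
position: [0.517, -0.1345, 0.0828]
orientation: [1.0, -0.015, -0.0, -0.0]
force: [0.7, -0.6, -0.7]
gripper_width: 0.994
t: 24.55
position: [0.5162, -0.1342, 0.1834]
orientation: [1.0, -0.015, -0.001, -0.001]
force: [1.1, -1.3, 0.3]
gripper_width: 1.0
t: 25.05
position: [0.523, 0.0634, 0.2426]
orientation: [1.0, -0.016, 0.001, 0.0]
force: [-0.3, -0.0, 0.2]
gripper_width: 0.994
t: 25.35
position: [0.5243, 0.1133, 0.242]
orientation: [1.0, -0.014, 0.0, -0.0]
force: [0.1, -0.9, -0.1]
gripper_width: 0.999
t 25.35 lock [-0.0803 -0.0026  0.242 ] yaw [-3.141e+00  4.300e-02 -1.000e-03] F [ 0.1 -0.9 -0.1] w 0.999298251703972 q [ 0.37  0.38 -0.86  1.76  0.31  1.14 -0.62]
[([433, 256, 32, 6, 112], [451.9, 259.5], array([ 0.4528, -0.1978,  0.088 ]))]
```

The picture allowance is used up, so I'll check numerically: compare the plate and knob patch with the pre-release frame, and the bystanders with the first images.

```bash
python3 - <<'E'
from h import *
s=cam('scene'); d=cam('top')
A=cv2.imread('pics/s2.png'); B=cv2.resize(s['pixels'][240:400,260:420],None,fx=3.7,fy=3.7,interpolation=cv2.INTER_CUBIC)
T=A[340:450,330:495]; r=cv2.matchTemplate(B,T,cv2.TM_CCOEFF_NORMED); _,v,_,p=cv2.minMaxLoc(r); print('plate shift px/3.7',np.array(p)-[330,340],v)
def cmp(n,im,boxes):
    a=cv2.imread(f'pics/{n}0.png')
    for k,(x0,y0,x1,y1) in boxes.items():
        r=cv2.matchTemplate(im[y0-6:y1+6,x0-6:x1+6],a[y0:y1,x0:x1],cv2.TM_CCOEFF_NORMED); _,v,_,p=cv2.minMaxLoc(r); print(n,k,np.array(p)-6,round(v,3))
cmp('top',d['pixels'],{'tape':(305,110,356,160),'book':(195,285,270,368),'scale keys':(380,270,478,318)})
cmp('scene',s['pixels'],{'tape':(405,203,456,252),'book':(180,165,260,222)})
# drawer in top view: diff against the first picture on the pan
a=cv2.imread('pics/top0.png'); g=cv2.absdiff(a,d['pixels']).max(2); g[:190]=0;g[275:]=0;g[:,:370]=0;g[:,475:]=0
m=cv2.morphologyEx((g>35).astype(np.uint8),cv2.MORPH_OPEN,np.ones((3,3)))
n,l,S,c=cv2.connectedComponentsWithStats(m); print([(x.tolist(),y.round(1).tolist()) for x,y in zip(S[1:],c[1:]) if x[4]>30])
C=np.array([.5173,-.1344,0])
for u,v in [proj(d,C+x*EX+y*EY+[0,0,.0915]) for x,y in((.06,.031),(.06,-.031),(-.06,.031),(-.06,-.031))]: print('expected rim',round(u),round(v))
E
```

```text
plate shift px/3.7 [1 0] 0.9461787343025208
top tape [0 0] 0.99
top book [0 0] 0.998
top scale keys [0 0] 0.741
scene tape [0 0] 0.993
scene book [0 0] 0.999
[([370, 204, 17, 6, 60], [377.8, 206.2]), ([389, 213, 9, 29, 120], [392.0, 227.0]), ([445, 213, 22, 34, 271], [454.8, 228.6]), ([370, 215, 7, 37, 147], [372.7, 232.9]), ([396, 240, 30, 18, 320], [410.3, 248.0]), ([374, 257, 13, 18, 124], [379.5, 267.2]), ([386, 256, 53, 19, 685], [413.5, 267.2])]
expected rim 394 242
expected rim 395 213
expected rim 450 245
expected rim 451 216
```

```bash
python3 -c 'from h import *;print(manip.sign_off());st()'
```

```text
the job is handed in; nothing more can be done
None
the job is handed in; nothing more can be done
```

The drawer is on the scale pan, level and centred by my measurements, and the job is handed in at about 25 s. I rolled the wheel up until the single dot was on top, and drew the drawer out about 126 mm by the knob. After it had rested on the landing board, I gripped it again by its body, carried it level to the pan and let go.

**Final checks:**
- **Position:** the drawer sits within about 2 mm of the pan centre. The plate's top and bottom edges agree, so it is level, and it did not shift when released.
- **Bystanders:** the tape roll and book matched their first images exactly, with no shift.
- **Clear of the robot:** the gripper was open and well away, with no force on the tool.

**What did not go to plan:**
- **Missed push:** one push at the wheel passed above the rib, so I repeated it lower.
- **Firmer touchdown:** the pan top was at about 61 mm, not the 68 mm I had measured. The touchdown briefly reached about 25 N on the wrist, and I eased it to nearly zero before releasing.
- **Final look:** the picture allowance ran out, so the last check after release was by image numbers only. The drawer's rim edges in the top view were roughly where a centred drawer should show. The scale-keys patch matched only moderately (0.74), without shift; I put that down to the drawer's or arm's shadow but could not look to confirm.

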